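# Load a flanged brass knob into the empty pocket, flange down

## Task

The blue nest block holds brass knobs for inspection and one of its two pockets is still empty. Take the loose brass knob that already stands on its flange and set it in the empty pocket, flange flat on the pocket floor and head pointing up, then let go. Leave the knob that lies upside down on the bench and the knob already in the block where they are.

Things in the scene. Friction and masses are not known exactly. Their poses are not given: they have to be found in the camera images.
- knob_upright: brass knob standing on its flange on the bench, head up: a flange 60 mm across and 8 mm thick, above it a neck 22 to 28 mm across, then a round head 34 mm across; 50 mm tall in all, about 0.3 kg (flange from 0 to 8 mm, neck from 8 to 24 mm, head from 24 to 50 mm above the origin; the head's side is straight from 27 to 47 mm). Origin: centre of the flange's underside; z points from the flange to the head, up at the start. Grip it across the head from above.
- knob_inverted: an identical brass knob lying upside down on the bench: it stands on its head, flange on top (underside of the flange with a dark hole in its middle faces up). Origin: centre of the end it stands on; z is up at the start, the flange lies at 42 to 50 mm. To be left alone.
- knob_seated: an identical brass knob already seated in the other pocket of the blue block, head up. Origin: centre of the flange's underside; z up, towards the head. To be left alone.
- empty_pocket (a point): centre of the floor of the empty pocket in the blue plastic nest block (120 x 230 x 22 mm, fixed to the bench, turned by some yaw). The round pocket is 80 mm across at the floor and 10 mm deep, with a 4 mm chamfer round the mouth, so the floor lies 12 mm above the bench. The point's z is up, its y runs along the block's long side; the occupied pocket's centre is 110 mm away at +y.
There are look-alikes about, which are no part of the job. Leave any orange look-alike of the knob_upright alone.

How it is judged (in metres and radians):
At the end, for the whole second after the job is handed in: The knob that stood on its flange rests in the empty pocket, at rest, head up (within 10 degrees), flange down on the pocket floor (within 3 mm) and its centre within 14 mm of the pocket's centre; the upside-down knob and the seated knob are within 30 mm of where they were (z of knob_upright in the frame of empty_pocket between -0.004 and 0.003 m and horizontal distance between knob_upright and empty_pocket below 0.014 m and angle between knob_upright's own z axis and vertical below 0.17 rad and linear speed of knob_upright below 0.02 m/s and distance of each of knob_inverted, knob_seated from where it was at the start of the episode below 0.03 m); the robot touches nothing.
It fails at once if the upside-down knob is moved more than 30 mm (distance of knob_inverted from where it was at the start of the episode above 0.03 m).
It fails at once if the knob already seated in the block is moved more than 30 mm (distance of knob_seated from where it was at the start of the episode above 0.03 m).
It also fails if it takes over 40 s, if anything falls off the work surface, if the arm or the gripper's body presses on something with over 40 N, if the wrist force passes 120 N, or if a joint passes its speed limit or range.

## Robot

A 6-joint arm with a two-finger parallel gripper is mounted at the origin on a cart in front of the work surface, level with it; the furniture and walls round the work are solid. World frame = base frame: x ahead of the robot, y to its left, z up, the work surface at z = 0. Lengths are in mm, angles in rad, forces in N, time in s.
With the tool pointing down it reaches from about 350 to 875 mm from the base axis. Payload 4.2 kg.
Tool frame: the origin (TCP) lies between the finger pads; the fingertips stand 14 mm ahead of it and the grasp point (between the pads) lies 5 mm behind it; z points along the fingers, y is the line along which they close (so a half turn about z gives the same grasp; the last joint's range is limited). The gripper opens to 85 mm and grips with 20 to 120 N. Pads are 22 mm wide; open, the fingers measure 114 mm over their backs; the gripper's body (76 mm by 85 mm) begins 54 mm behind the grasp point. The pads swing forward as they close: fully open they stand 13 mm farther back than shut.
Start: joints at [1.369, 0.385, 0.008, 0, -1.194, -0.259], TCP at [277.882, 559.804, 245.312] pointing down, gripper open.
Joint ranges: [-3.14, 3.14], [-1.21, 2.06], [-1.07, 1.41], [-3.16, 2.05], [-2.99, -0.16], [-3.1, 3.1]. Speed limits (rad/s): [2.79, 2.79, 3.14, 3.14, 3.14, 3.14].

## Interface

Orientations are given as a unit quaternion [x, y, z, w].
In Python, from bench import * gives the robot as it stands.
- The arm moves only by the tool carry_out, never from a script. Its argument "motion" is a list of rows, each a list of 7 numbers: the turn, a rotation vector about the tool's x, y, z in rad, then the shift along the tool's x, y, z in mm, then the opening, from -1 (shut) to 1 (fully open), so that 0 is half open. A call has 1 to 5 rows; each row is the pose to reach, as a shift and turn from the pose commanded when the call began, along the tool's axes at that moment; what a row does not reach only later rows make up. A row lasts 1/8 s, in which the tool goes at most 62.5 mm and 10.7 degrees, less where a joint would pass 70% of its speed; a pose out of reach is approached as far as the arm can. A call with a gripper value outside its range is refused whole. The fingers move at their own pace and stop on an object; the grip force is fixed at half the most. Time passes only in rows, so rows that repeat a pose let the fingers close. It gives the time, the measured TCP pose, the force, the opening and the grip force at its end, in the units of the state.
- read_state(): the state, without advancing time (a new reading comes with each control period).
- get_image(name): name is "scene" or "top" or "wrist"; returns a dict with "color" (384x512x3 uint8, blue, green, red), "mtx" (3x3 intrinsics, pixels), "position" and "orientation" of the camera in the world. Camera axes: x right, y down, z forward; pixel columns grow to the right and rows downward; lengths in mm; the calibration is good to about 2 mm. A picture is of the moment at which its call begins. There is no depth.
- job_done(): hands the job in; it is judged then, once.
The state is a dict: "clock": time; "joints": joint angles; "joint_vel": joint speeds; "joint_efforts": joint torques, N m; "position": TCP position; "ee_rot": TCP orientation; "contact_force": force on the tool from outside, world axes, zero at the start; "wrist_torque": the same for the moment, N m; "gripper_width": finger opening in mm; "grasp_force": force on a finger pad.
Only numpy, scipy, OpenCV 4.12 (cv2) and the standard library are available. Lean on these libraries where they do the work, as an engineer would, in place of code of your own. Each camera call takes 0.05 s, during which the arm holds its last target. There are 200 camera calls.

## Working session

There is one attempt and no reset: what is moved stays moved. The work goes in short steps, Python scripts to look and compute and a tool call to move; the robot and the scene stay as the last step left them, time stands still between calls to the robot, and variables do not carry over. Pictures are saved under pics/ and viewed, at most 10 in all, crops included, and the job is handed in when it is done.

Besides the shell and the picture viewer there is one more tool, called by a JSON object that holds its "method" and its "body", one argument or row to a line. carry_out: Moves the arm, as the interface text tells. Its arguments: {"type":"object","properties":{"motion":{"type":"array"}},"required":["motion"]}

```bash
mkdir -p pics
cat > h.py <<'E'
from bench import *
import numpy as np, cv2
from scipy.spatial.transform import Rotation as R
def ray(im,u,v,z):
    d=R.from_quat(im["orientation"]).apply(np.linalg.inv(im["mtx"])@[u,v,1.]); p=np.array(im["position"])
    return p+d*(z-p[2])/d[2]
E
python3 - <<'E'
from h import *
import pickle
for n in("top","scene"):
    im=get_image(n); pickle.dump(im,open(n+".pkl","wb")); cv2.imwrite(f"pics/{n}1.png",cv2.resize(im["color"],(800,600),interpolation=cv2.INTER_CUBIC))
    print(n,im["position"],im["orientation"],im["mtx"])
s=read_state();print(s["clock"],s["position"],R.from_quat(s["ee_rot"]).as_matrix().round(3),s["gripper_width"])
E
```

```text
top [ 381.83972914   70.1792943  1014.15243926] [-0.69573241  0.71422041 -0.05758168  0.05029884] [[357.6402336    0.         257.9766044 ]
 [  0.         357.6402336  189.91021611]
 [  0.           0.           1.        ]]
scene [  22.95810108 -718.99108894  562.03884724] [ 0.83190524 -0.2405184   0.14050361 -0.47994094] [[367.25837389   0.         256.73391174]
 [  0.         367.25837389 202.37087249]
 [  0.           0.           1.        ]]
0.1 [277.66674191 559.39357911 244.33143977] [[ 0.896 -0.445 -0.001]
 [-0.445 -0.896 -0.002]
 [ 0.     0.002 -1.   ]] 85.8118885513326
```

View pics/top1.png

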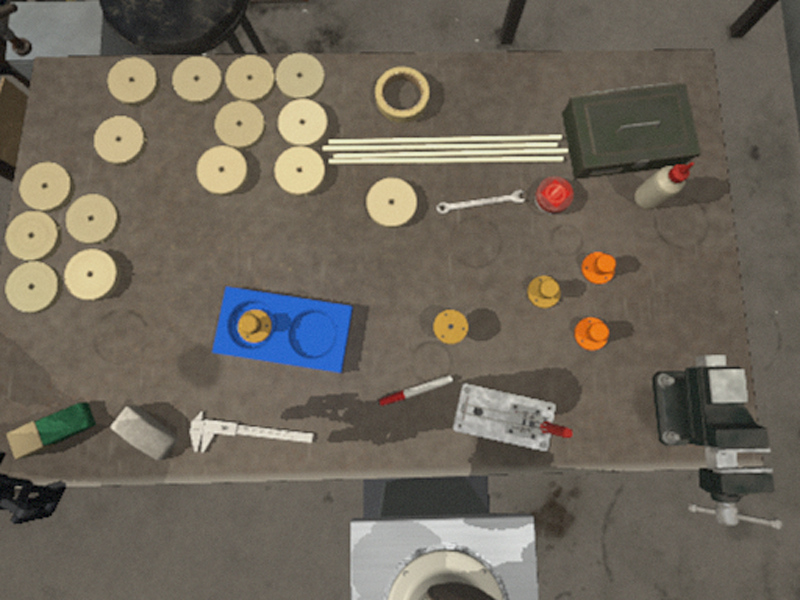

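View pics/scene1.png

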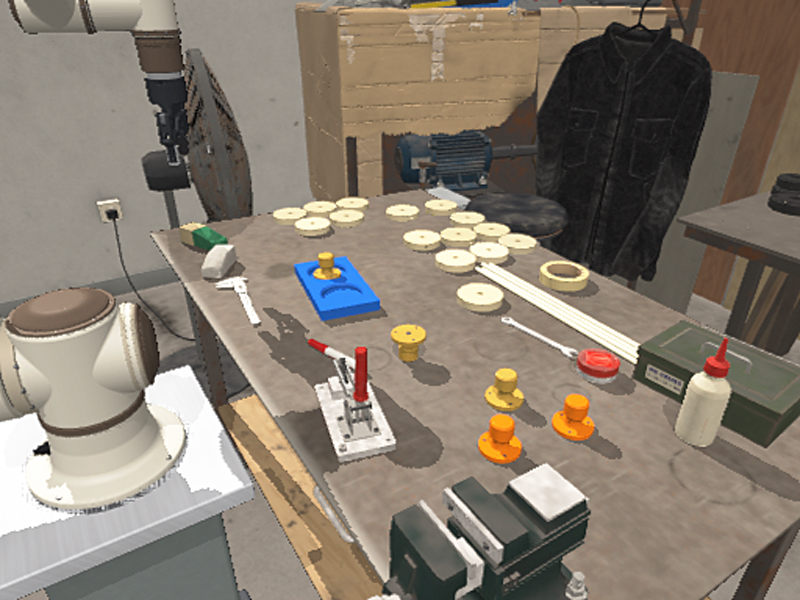

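The top view shows the upright brass knob at about (543,292), with orange look-alikes at (598,267) and (592,333). The inverted knob is at (451,326). The block's empty pocket is at (315,334) and the seated knob at (253,325). In the scene view, a toggle clamp stands near the bench edge.

Run:
```python
from h import *
import pickle
im=pickle.load(open("top.pkl","rb")); k=.64
for n,u,v,z in [("knobhead",547,286,50),("flange",543,292,8),("or1",600,268,8),("or2",591,333,8),("inv",451,326,50),("pocket",315,334,12),("seatflange",252,325,20),
 ("c1",225,288,22),("c2",352,304,22),("c3",342,372,22),("c4",214,353,22),("clamp",505,415,20)]:
    print(n,ray(im,u*k,v*k,z).round(0))
c=im["color"][140:250,120:400]
cv2.imwrite("pics/crop1.png",cv2.resize(c,(800,314),interpolation=cv2.INTER_CUBIC))
```

```text
knobhead [ 543. -195.   50.]
flange [ 539. -198.    8.]
or1 [ 581. -306.    8.]
or2 [ 462. -280.    8.]
inv [477. -23.  50.]
pocket [472. 218.  12.]
seatflange [491. 328.  20.]
c1 [558. 377.  22.]
c2 [524. 150.  22.]
c3 [403. 169.  22.]
c4 [443. 394.  22.]
clamp [ 321. -114.   20.]
```

View pics/crop1.png

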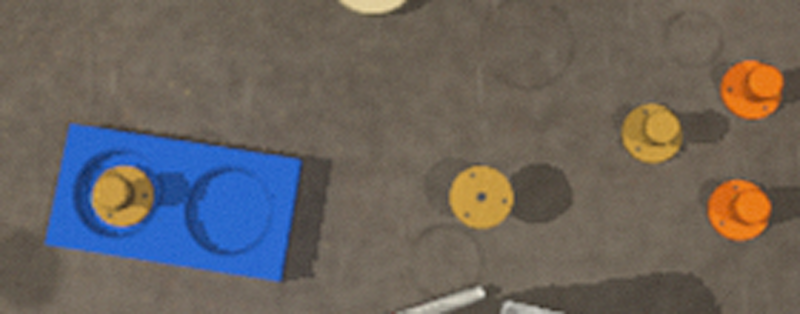

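The crop confirms the same layout: the empty pocket is at crop (229,211) and the upright brass knob at crop (652,133). The knob is at about (541,-196) mm and the pocket at about (473,218) mm. I'll go above the knob.

{"method": "carry_out", "body": {
  "motion": [
    [0, 0, 0, 38, 37, 0, 1],
    [0, 0, 0, 76, 74, 0, 1],
    [0, 0, 0, 114, 112, 0, 1],
    [0, 0, 0, 152, 149, 0, 1],
    [0, 0, 0, 190, 186, 0, 1]
  ]
}}

```text
clock: 0.72
position: [365.5, 306.8, 245.1]
ee_rot: [0.974, -0.228, -0.0, 0.0]
contact_force: [0.6, -0.5, -0.1]
gripper_width: 85.2
grasp_force: 0.0
```

{"method": "carry_out", "body": {
  "motion": [
    [0, 0, 0, 38, 37, 0, 1],
    [0, 0, 0, 76, 74, 0, 1],
    [0, 0, 0, 114, 112, 0, 1],
    [0, 0, 0, 152, 149, 0, 1],
    [0, 0, 0, 190, 186, 0, 1]
  ]
}}

```text
clock: 1.35
position: [452.9, 55.9, 245.2]
ee_rot: [0.974, -0.228, -0.0, -0.0]
contact_force: [0.9, -0.0, -0.4]
gripper_width: 85.2
grasp_force: 0.0
```

{"method": "carry_out", "body": {
  "motion": [
    [0, 0, 0, 38, 37, 10, 1],
    [0, 0, 0, 76, 74, 20, 1],
    [0, 0, 0, 114, 112, 40, 1],
    [0, 0, 0, 152, 149, 60, 1],
    [0, 0, 0, 190, 186, 80, 1]
  ]
}}

```text
clock: 1.98
position: [540.5, -195.2, 164.3]
ee_rot: [0.974, -0.228, -0.0, -0.0]
contact_force: [-0.1, 0.5, 0.2]
gripper_width: 85.1
grasp_force: 0.0
```

{"method": "carry_out", "body": {
  "motion": [
    [0, 0, 0, 0, 0, 0, 1],
    [0, 0, 0, 0, 0, 0, 1]
  ]
}}

```text
clock: 2.22
position: [539.9, -193.5, 164.8]
ee_rot: [0.974, -0.229, -0.001, 0.0]
contact_force: [0.6, 0.3, -0.0]
gripper_width: 85.4
grasp_force: 0.0
```

Run:
```python
from h import *
import pickle
im=get_image("wrist"); pickle.dump(im,open("w.pkl","wb")); cv2.imwrite("pics/w1.png",cv2.resize(im["color"],(800,600),interpolation=cv2.INTER_CUBIC))
s=read_state();print(s["clock"],s["position"],R.from_quat(s["ee_rot"]).as_matrix().round(3),s["joints"],s["contact_force"],im["position"])
```

```text
2.275 [ 540.1321608  -192.94862177  165.50339907] [[ 0.896 -0.444  0.   ]
 [-0.444 -0.896  0.   ]
 [-0.    -0.    -1.   ]] [-6.08003967e-02  3.67578499e-01 -2.33512050e-01 -1.19342305e-04
 -9.69699497e-01  1.17136231e+00] [0.61186614 0.54998473 0.84534414] [ 603.30125607 -223.78197349  293.42694912]
```

View pics/w1.png

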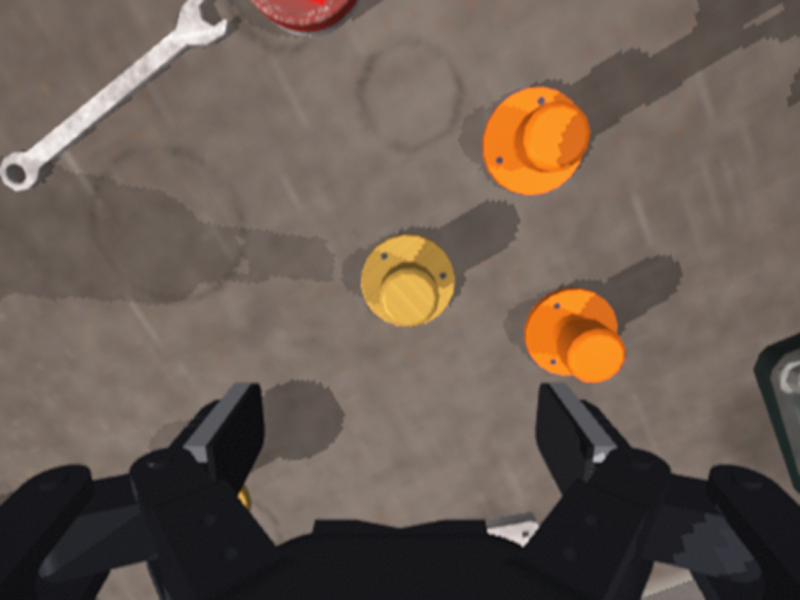

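The wrist view shows the brass knob between the fingers, with its head top at about (409,296) and flange at (408,281). The two orange look-alikes are up and to the right.

Run:
```python
from h import *
import pickle
im=pickle.load(open("w.pkl","rb"));k=.64
a=ray(im,409*k,296*k,50);b=ray(im,408*k,281*k,8);print(a,b)
s=read_state();T=R.from_quat(s["ee_rot"])
print(T.inv().apply((a+b)/2-s["position"]))
```

```text
[ 544.03868741 -199.95785622   50.        ] [ 542.92648354 -199.61968523    8.        ]
[  6.04466424   4.65260524 136.50277008]
```

{"method": "carry_out", "body": {
  "motion": [
    [0, 0, 0, 6, 5, 40, 1],
    [0, 0, 0, 6, 5, 80, 1],
    [0, 0, 0, 6, 5, 105, 1],
    [0, 0, 0, 6, 5, 122, 1],
    [0, 0, 0, 6, 5, 130, 1]
  ]
}}

```text
clock: 2.9
position: [543.7, -199.8, 35.3]
ee_rot: [0.974, -0.228, 0.0, -0.0]
contact_force: [-0.7, -0.1, 0.4]
gripper_width: 85.6
grasp_force: 0.0
```

{"method": "carry_out", "body": {
  "motion": [
    [0, 0, 0, 0, 0, 0, 1],
    [0, 0, 0, 0, 0, 0, -1],
    [0, 0, 0, 0, 0, 0, -1],
    [0, 0, 0, 0, 0, 0, -1],
    [0, 0, 0, 0, 0, 0, -1]
  ]
}}

```text
clock: 3.52
position: [543.8, -200.8, 36.2]
ee_rot: [0.974, -0.228, 0.001, 0.0]
contact_force: [-1.1, 0.5, 5.7]
gripper_width: 32.1
grasp_force: 59.5
```

{"method": "carry_out", "body": {
  "motion": [
    [0, 0, 0, 0, 0, 0, -1],
    [0, 0, 0, 0, 0, 0, -1],
    [0, 0, 0, 0, 0, 0, -1],
    [0, 0, 0, 0, 0, 0, -1],
    [0, 0, 0, 0, 0, 0, -1]
  ]
}}

```text
clock: 4.15
position: [543.8, -200.8, 36.2]
ee_rot: [0.974, -0.228, 0.001, 0.0]
contact_force: [-0.3, 1.0, 4.9]
gripper_width: 31.6
grasp_force: 59.6
```

{"method": "carry_out", "body": {
  "motion": [
    [0, 0, 0, 0, 0, -10, -1],
    [0, 0, 0, 0, 0, -30, -1],
    [0, 0, 0, 0, 0, -60, -1],
    [0, 0, 0, 0, 0, -90, -1],
    [0, 0, 0, 0, 0, -110, -1]
  ]
}}

```text
clock: 4.78
position: [543.2, -200.4, 146.2]
ee_rot: [0.974, -0.229, 0.0, -0.0]
contact_force: [-0.8, 0.1, -3.5]
gripper_width: 32.1
grasp_force: 60.1
```

{"method": "carry_out", "body": {
  "motion": [
    [0, 0, 0, -10, -14, 0, -1],
    [0, 0, 0, -30, -42, 0, -1],
    [0, 0, 0, -57, -78, 0, -1],
    [0, 0, 0, -84, -115, 0, -1],
    [0, 0, 0, -110, -151, 0, -1]
  ]
}}

```text
clock: 5.4
position: [510.1, -14.6, 143.8]
ee_rot: [0.974, -0.229, -0.002, 0.0]
contact_force: [0.9, 0.2, -3.6]
gripper_width: 32.1
grasp_force: 60.1
```

{"method": "carry_out", "body": {
  "motion": [
    [0, 0, 0, -27, -37, 0, -1],
    [0, 0, 0, -54, -74, 0, -1],
    [0, 0, 0, -81, -111, 0, -1],
    [0, 0, 0, -108, -148, 0, -1],
    [0, 0, 0, -125, -174, 0, -1]
  ]
}}

```text
clock: 6.02
position: [475.3, 196.7, 143.9]
ee_rot: [0.974, -0.228, -0.001, 0.001]
contact_force: [1.0, -1.0, -3.0]
gripper_width: 32.1
grasp_force: 60.2
```

{"method": "carry_out", "body": {
  "motion": [
    [0, 0, 0, -10, -13, 0, -1],
    [0, 0, 0, -15, -19, 0, -1],
    [0, 0, 0, -15, -19, 0, -1],
    [0, 0, 0, -15, -19, 0, -1]
  ]
}}

```text
clock: 6.52
position: [472.4, 217.7, 145.1]
ee_rot: [0.973, -0.229, -0.0, 0.0]
contact_force: [0.2, 0.3, -4.3]
gripper_width: 32.0
grasp_force: 60.2
```

Run:
```python
from h import *
import pickle
im=get_image("wrist"); pickle.dump(im,open("w2.pkl","wb")); cv2.imwrite("pics/w2.png",cv2.resize(im["color"],(800,600),interpolation=cv2.INTER_CUBIC))
s=read_state();print(s["clock"],s["position"],s["contact_force"],s["gripper_width"],s["grasp_force"])
```

```text
6.575 [472.51052385 217.75528905 145.21785753] [-1.18857454 -0.73427895 -3.43966485] 32.04041347128281 60.18395991995931
```

View pics/w2.png

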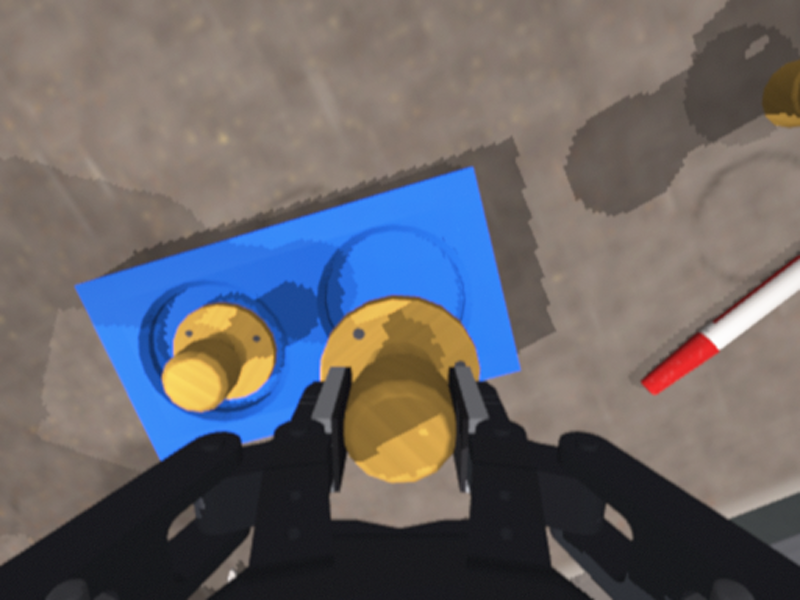

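The knob is held upright, with its flange at about (400,365). The empty pocket's mouth spans columns 318–467 with its top at row 226. Block corners are at (77,287), (473,167) and (520,372).

Run:
```python
from h import *
import pickle
im=pickle.load(open("w2.pkl","rb"));k=.64
A,B,C=[ray(im,u*k,v*k,22) for u,v in((77,287),(473,167),(520,372))]
y=(A-B)/np.linalg.norm(A-B); print(np.linalg.norm(A-B),np.linalg.norm(C-B),y)
ctr=(A+C)/2; p=ctr-55*y; print(ctr,p)
for u,v in((318,300),(467,300),(395,226)): q=ray(im,u*k,v*k,22); print(q,np.linalg.norm(q-p))
E=ray(im,274*k,360*k,20);F=ray(im,173*k,345*k,20);print(E,F)
f=[ray(im,u*k,365*k,145.2-39+4) for u in(321,479)]; print(f,(f[0]+f[1])/2)
s=read_state();print(R.from_quat(s["ee_rot"]).inv().apply(p-s["position"]))
```

```text
228.96682720067886 120.86973746897468 [1.76799237e-01 9.84246935e-01 1.24130250e-16]
[482.95719267 275.17574625  22.        ] [473.23323463 221.0421648   22.        ]
[495.45478223 259.1802594   22.        ] 44.1396809880992
[457.73997146 183.66935256  22.        ] 40.4569931915474
[513.0399383  201.51376537  22.        ] 44.338832207128156
[474.62912298 301.1899195   20.        ] [509.30788001 349.40638092  20.        ]
[array([486.48609045, 245.72056808, 110.2       ]), array([459.40804079, 191.5000789 , 110.2       ])] [472.94706562 218.61032349 110.2       ]
[ -0.79032312  -3.31554907 123.2166742 ]
```

{"method": "carry_out", "body": {
  "motion": [
    [0, 0, 0, 0, -2, 30, -1],
    [0, 0, 0, 0, -2, 58, -1],
    [0, 0, 0, 0, -2, 78, -1],
    [0, 0, 0, 0, -2, 88, -1],
    [0, 0, 0, 0, -2, 92, -1]
  ]
}}

```text
clock: 7.2
position: [473.7, 220.2, 53.2]
ee_rot: [0.974, -0.229, 0.0, 0.0]
contact_force: [0.0, -0.1, -3.7]
gripper_width: 32.2
grasp_force: 60.1
```

{"method": "carry_out", "body": {
  "motion": [
    [0, 0, 0, 0, 0, 1, -1],
    [0, 0, 0, 0, 0, 2, -1],
    [0, 0, 0, 0, 0, 3, -1],
    [0, 0, 0, 0, 0, 3, -1]
  ]
}}

```text
clock: 7.7
position: [473.4, 220.6, 50.5]
ee_rot: [0.974, -0.228, 0.0, -0.0]
contact_force: [-0.3, -0.5, -3.0]
gripper_width: 31.8
grasp_force: 60.1
```

{"method": "carry_out", "body": {
  "motion": [
    [0, 0, 0, 0, 0, 0.5, -1],
    [0, 0, 0, 0, 0, 1, -1],
    [0, 0, 0, 0, 0, 1.5, -1],
    [0, 0, 0, 0, 0, 1.5, -1]
  ]
}}

```text
clock: 8.2
position: [473.4, 220.4, 48.7]
ee_rot: [0.974, -0.228, -0.0, 0.0]
contact_force: [-0.4, 0.0, -4.8]
gripper_width: 31.9
grasp_force: 60.1
```

{"method": "carry_out", "body": {
  "motion": [
    [0, 0, 0, 0, 0, 0.5, -1],
    [0, 0, 0, 0, 0, 1, -1],
    [0, 0, 0, 0, 0, 1, -1]
  ]
}}

```text
clock: 8.57
position: [473.4, 220.6, 48.2]
ee_rot: [0.974, -0.228, 0.0, -0.0]
contact_force: [-1.8, 0.0, 0.9]
gripper_width: 31.9
grasp_force: 60.7
```

The force changed from -4 N to +1 N, so the flange is on the floor. Releasing now.

{"method": "carry_out", "body": {
  "motion": [
    [0, 0, 0, 0, 0, 0.5, -1],
    [0, 0, 0, 0, 0, 0.5, 0.5],
    [0, 0, 0, 0, 0, 0.5, 1],
    [0, 0, 0, 0, 0, 0.5, 1],
    [0, 0, 0, 0, 0, 0.5, 1]
  ]
}}

```text
clock: 9.2
position: [473.5, 220.5, 47.3]
ee_rot: [0.974, -0.228, 0.0, -0.0]
contact_force: [-0.4, 0.2, 0.2]
gripper_width: 84.9
grasp_force: 0.0
```

{"method": "carry_out", "body": {
  "motion": [
    [0, 0, 0, 0, 0, -10, 1],
    [0, 0, 0, 0, 0, -40, 1],
    [0, 0, 0, 0, 0, -80, 1],
    [0, 0, 0, 0, 0, -120, 1],
    [0, 0, 0, 0, 0, -120, 1]
  ]
}}

```text
clock: 9.82
position: [475.2, 221.8, 171.6]
ee_rot: [0.974, -0.228, 0.003, -0.004]
contact_force: [1.3, 0.4, -0.5]
gripper_width: 85.4
grasp_force: 0.0
```

Run:
```python
from h import *
import pickle
im=get_image("wrist"); pickle.dump(im,open("w3.pkl","wb")); cv2.imwrite("pics/w3.png",cv2.resize(im["color"],(800,600),interpolation=cv2.INTER_CUBIC))
s=read_state();print(s["clock"],s["position"],s["contact_force"],s["gripper_width"],s["grasp_force"])
```

```text
9.875 [473.91950219 221.02808316 169.35973351] [-0.04891987 -0.19445318  0.00724428] 85.62248288430042 0.0
```

View pics/w3.png

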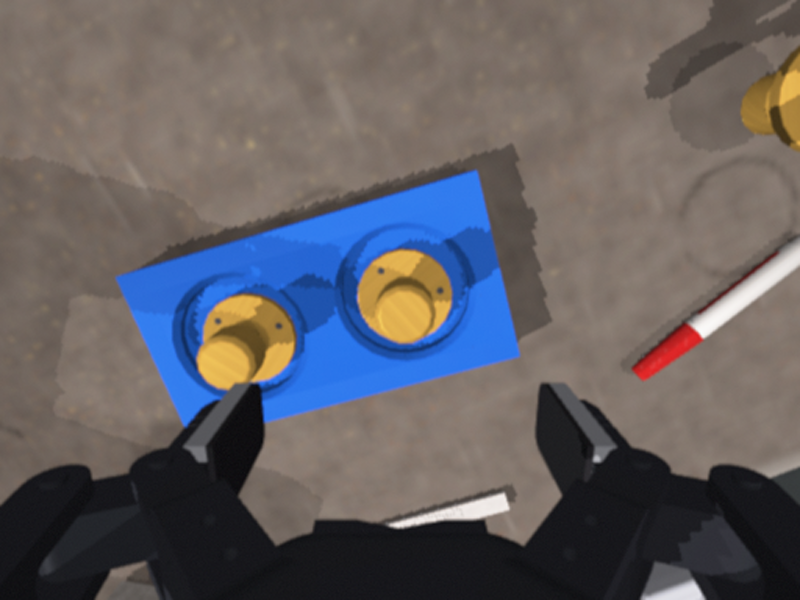

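The knob stands upright, centred and flat in the pocket: flange at (405,297), pocket mouth centre at about (404,291). The seated knob is undisturbed.

```bash
python3 -c "
from bench import *
print(job_done())"
```

```text
the job is handed in; nothing more can be done
None
```

The upright brass knob now stands head up and centred in the formerly empty pocket, released with the gripper clear and the other knobs left alone; I handed the job in at about 10 s, and it returned no verdict.

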